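# Swing the snack box lid over and click it shut

### The arm

A 6-joint arm with a two-finger parallel gripper is mounted at the origin on a cart in front of the work surface, level with it; the furniture and walls round the work are solid. World frame = base frame: x ahead of the robot, y to its left, z up, the work surface at z = 0. Lengths are in m, angles in degrees, forces in N, time in s.
With the tool pointing down it reaches from about 0.4 to 0.825 m from the base axis. Payload 7 kg.
Tool frame: the origin (TCP) lies midway between the tips of the shut fingers; the grasp point (between the pads) lies 19 mm behind it; z points along the fingers, y is the direction in which the jaws open and shut (so a half turn about z gives the same grasp; the last joint's range is limited). The gripper opens to 88 mm and grips with 3 to 60 N. Pads are 19 mm wide; open, the fingers measure 130 mm over their backs; the gripper's body (78 mm by 193 mm) begins 47 mm behind the grasp point.
Start: joints at [92.768, 20.546, 0.682, 0, -70.136, -16.507], TCP at [0.16, 0.656, 0.227] pointing down, gripper open.
Joint ranges: [-176.03, 176.03], [-82.01, 121.73], [-58.28, 71.71], [-173.87, 95.51], [-174.79, -0.11], [-173.66, 173.66]. Speed limits (degrees/s): [136.94, 136.94, 172.46, 180, 180, 180].

### API

Orientations are given as [roll, pitch, yaw] about the fixed x, y, z axes, in that order (R = Rz(yaw) Ry(pitch) Rx(roll)).
In Python, from plant import ctrl gives the robot as it stands. The module is installed in compiled form; this text tells all that it offers.
- The arm moves only by the tool arm_command, never from a script. Its argument "targets" is a list that holds one entry, the list of rows, each a list of 7 numbers: the turn, a rotation vector about the world's x, y, z in rad, then the shift along the world's x, y, z in cm, then the opening, from 0 (shut) to 1 (fully open). A call has 1 to 8 rows; each row is the pose to reach, as a shift and turn from the pose commanded when the call began; what a row does not reach only later rows make up. A row lasts 1/12 s, in which the tool goes at most 41.7 mm and 7.16 degrees, less where a joint would pass 70% of its speed; a pose out of reach is approached as far as the arm can. A call with a gripper value outside its range is refused whole. The fingers move at their own pace and stop on an object; the grip force is fixed at half the most. Time passes only in rows, so rows that repeat a pose let the fingers close. It gives the time, the measured TCP pose, the force and the opening at its end, in the units of the state.
- ctrl.get_obs(): the state, without advancing time (a new reading comes with each control period).
- ctrl.snapshot(name): name is "scene" or "top" or "wrist"; returns the picture (400x640x3 uint8, blue, green, red); there is no depth.
- ctrl.camera_model(name): a dict with "K" (3x3 intrinsics, pixels), "distortion" ([k1, k2, p1, p2, k3] as OpenCV has them; the pictures are not rectified), "xyz" and "rotation" of the camera in the world. Camera axes: x right, y up, looking along -z (the intrinsics and any distortion apply to the point x, -y, -z); pixel columns grow to the right and rows downward; lengths in m; the calibration is good to about 2 mm. A picture is of the moment at which its call begins: read the wrist's pose just before it. camera_model takes no time and is no camera call; for the wrist camera it gives the pose at the moment of the call.
- ctrl.close_job(): hands the job in, once; it reports no verdict.
The state is a dict: "clock": time; "joint_pos": joint angles; "qvel": joint speeds; "tau": joint torques, N m; "tool_pos": TCP position; "orientation": TCP orientation; "force": force on the tool from outside, world axes, zero at the start; "moment": the same for the moment, N m; "opening": finger opening in m.
Only numpy, scipy, OpenCV 4.12 (cv2) and the standard library are available. Lean on these libraries where they do the work, as an engineer would, in place of code of your own. Each camera call takes 0.05 s, during which the arm holds its last target. There are 200 camera calls.

### The job

Close the green snack box: from behind, gently push its open lid forward past upright until it drops away by its own weight, and let it land on its front catch untouched. Then press its black thumb tab down until the catch clicks and the lid is flat shut, keep pressing it home with about 12 N for a good second to bed the seal, never with more than 20 N, and take the hand away. Leave the egg timer, spice jar and salt shaker beside it where they stand.

Things in the scene. Friction and masses are not known exactly. Their poses are not given: they have to be found in the camera images.
- snack_box: Green tub, 130 mm deep (x) by 170 mm wide (y), rim 108 mm high, fixed on screw feet; origin on the worktop under its middle; z up, +x from the front catch (robot side) to the hinge at the back. The pose is that of the feet: heights are nominal, and tub, hinge, lid and catch together really stand up to 5 mm higher or lower, unmeasured.
- box_lid (a joint): Lid angle, rad: 0 flat shut, 1.57 upright, 2.05 leaning back on its stop (start). Lid about 0.45 kg (varies), stiff damped hinge: it stays where it is left until somewhere between 1.4 and 1.2, then falls by itself in 1 to 4 s and rests on the catch at about 0.08, tab 11 mm proud. Some 5 to 10 N on the tab snap it past the sprung catch to 0, a firm stop, where it stays.
- hinge_nominal (a point): Nominal middle of the hinge line, at x +67 mm, z 110 mm in the box frame (true height up to 5 mm off); axes as the box, hinge along y. The lid is 176 mm wide, 9 mm thick (11 mm in its middle panel). The tip of the black thumb tab is 152 mm from this axis; with the lid open at 2.05 rad it is 78 mm behind the axis and 131 mm above it.
- tab_nominal (a point): Where to press: on top of the black thumb tab (44 mm wide along y, 11 mm beyond the lid edge) at the middle of the lid's front edge, 144 mm from the hinge line. Nominal place with the lid shut, 118.5 mm over the worktop (true height up to 5 mm off); axes as the box. Swung up from its start to upright, the tab rises about 20 mm.
- timer_c (a point): Egg timer, cream base and red ribbed cap, 64 mm wide, 47 mm high, loose, left of the box (its +y side); point at its centre, half-way up.
- jar_c (a point): Spice jar, clear with white cap, 47 mm wide, 98 mm high, loose, right of the box; point at its centre, half-way up.
- salt_c (a point): Salt shaker, 44 mm wide, 90 mm high, loose, right of the box towards its back; point at its centre, half-way up.

How it is judged (in metres and radians):
On the way, in this order (a step that is already met when the one before it is completed fails the run):
1. the lid, pushed past upright, is falling with nothing touching it (between 0.8 and 0.2 rad) (value of joint box_lid between 0.2 and 0.8 rad and contact force between each of the fingers, the arm and snack_box below 0.3 N), for 0.1 s.
2. the lid has landed on its catch and lies there at rest, not yet pressed (under 0.12 rad, over 0.05) (value of joint box_lid between 0.05 and 0.12 rad and contact force between each of the fingers, the arm and snack_box below 0.3 N), for 0.2 s.
3. the lid, flat shut (under 0.03 rad), is pressed home with more than 7 N (value of joint box_lid below 0.03 rad and contact force between any of the fingers, the arm and snack_box above 7 N), for 0.6 s.
At the end, for the whole second after the job is handed in: The lid is flat shut behind its catch (under 0.02 rad) and at rest (value of joint box_lid below 0.02 rad and velocity of joint box_lid below 0.05 rad/s); the robot touches nothing.
It fails at once if the robot presses on the box or its lid with more than 22 N (contact force between any of the fingers, the arm and snack_box above 22 N).
It fails at once if the lid is carried or pushed down by hand instead of falling (touched by the robot between 0.2 and 0.8 rad) (value of joint box_lid between 0.2 and 0.8 rad and contact force between any of the fingers, the arm and snack_box above 1 N).
It fails at once if the egg timer is shifted by more than 15 mm (distance of timer_c from where it was at the start of the episode above 0.015 m).
It fails at once if the spice jar is shifted by more than 15 mm (distance of jar_c from where it was at the start of the episode above 0.015 m).
It fails at once if the salt shaker is shifted by more than 15 mm (distance of salt_c from where it was at the start of the episode above 0.015 m).
It also fails if it takes over 64 s, if anything falls off the work surface, if the arm or the gripper's body presses on something with over 40 N, if the wrist force passes 120 N, or if a joint passes its speed limit or range.

## Working session

There is one attempt and no reset: what is moved stays moved. The work goes in short steps, Python scripts to look and compute and a tool call to move; the robot and the scene stay as the last step left them, time stands still between calls to the robot, and variables do not carry over. Pictures are saved under pics/ and viewed, about 8 in all and at most 12, crops included, and the job is handed in when it is done.

Besides the shell and the picture viewer there is one more tool, called after "Call:" as name([rows], argument=value, ...), one row to a line, values as JSON. arm_command: Moves the arm, as the interface text tells. Its arguments: {"type":"object","properties":{"targets":{"type":"array","items":{"type":"array","items":{"type":"array","items":{"type":"number"}}}}},"required":["targets"]}

```bash
mkdir -p pics; ls
python3 - <<'E'
from plant import ctrl
import cv2
print(ctrl.get_obs())
for n in("scene","top"):
    cv2.imwrite(f"pics/{n}0.png",ctrl.snapshot(n)); print(n,ctrl.camera_model(n))
E
```

```text
pics
{'clock': 0.0, 'joint_pos': array([ 9.27673505e+01,  2.05901111e+01,  6.32801963e-01, -1.84171103e-02,
       -7.01363776e+01, -1.65066427e+01]), 'qvel': array([-0.06074741, -0.04080153,  0.06397444,  0.05985915, -0.04469586,
       -0.06634996]), 'tau': array([ 4.15470122e-04, -5.82717884e+01,  2.93056834e+01,  6.99736968e+00,
        6.95154449e-03, -1.45626946e-04]), 'tool_pos': array([0.16023953, 0.65519161, 0.22563561]), 'orientation': array([ 1.79905255e+02, -1.00214723e-02, -1.37455559e+01]), 'force': array([ 0.26609876, -0.66603454,  0.53753883]), 'moment': array([ 0.02843164, -0.04612984, -0.01792843]), 'opening': 0.08765545579978187}
scene {'K': array([[373.98048824,   0.        , 328.36666756],
       [  0.        , 373.98048824, 203.80045727],
       [  0.        ,   0.        ,   1.        ]]), 'distortion': array([-0.03017361,  0.        ,  0.        ,  0.        ,  0.        ]), 'xyz': array([-0.04589646, -0.30937932,  0.5516607 ]), 'rotation': array([ 57.04070961,  -0.6820982 , -60.9813316 ])}
top {'K': array([[381.77392715,   0.        , 316.51699236],
       [  0.        , 381.77392715, 197.07412324],
       [  0.        ,   0.        ,   1.        ]]), 'distortion': array([-0.08305165,  0.        ,  0.        ,  0.        ,  0.        ]), 'xyz': array([0.48413874, 0.02953829, 0.96289468]), 'rotation': array([  5.17327686,   0.9463337 , -88.4667488 ])}
```

View pics/scene0.png

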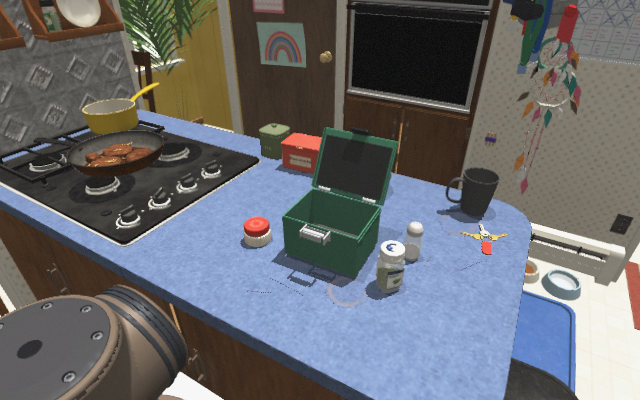

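View pics/top0.png

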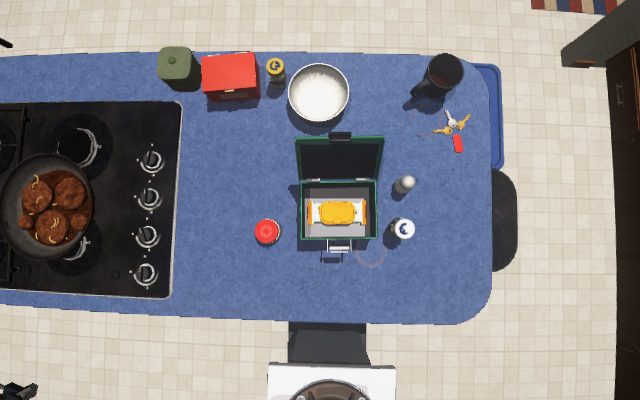

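The scene view shows the box open with its lid leaning back (tab at about 357,132). In the top view the rim runs about (300–376, 181–240) and the tab is at about (341,136). A bowl stands behind the lid at about (318,92). I'll zoom in for corner pixels.

Run:
```python
import cv2
a=cv2.imread("pics/top0.png")[75:275,240:440]; b=cv2.imread("pics/scene0.png")[115:315,230:450]
f=lambda i:cv2.resize(i,None,fx=3.6,fy=3,interpolation=cv2.INTER_CUBIC)
cv2.imwrite("pics/tc.png",cv2.resize(a,(600,600),interpolation=2)); cv2.imwrite("pics/sc.png",cv2.resize(b,(660,600),interpolation=2))
```

```text
(no output)
```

View pics/tc.png

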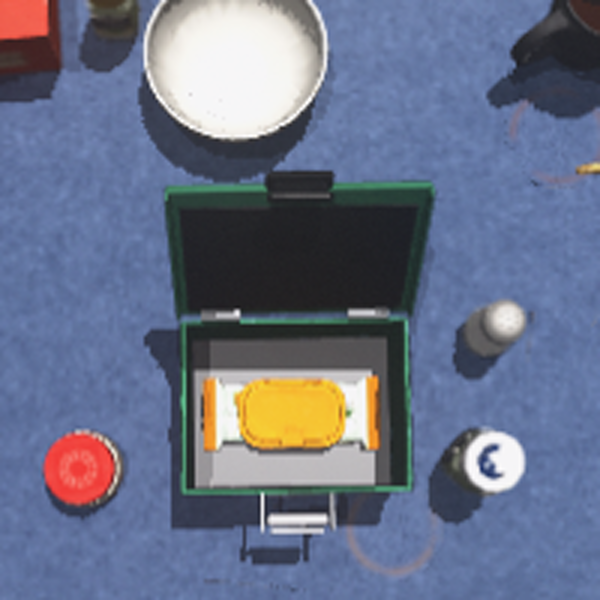

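View pics/sc.png

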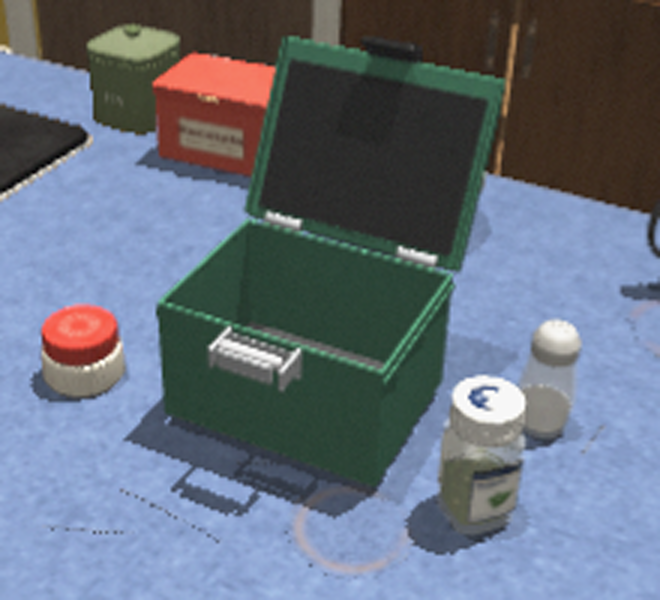

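```bash
cat > h.py <<'E'
import numpy as np,cv2
from plant import ctrl
from scipy.spatial.transform import Rotation as R
def proj(n,P,cm=None):
    m=cm or ctrl.camera_model(n); Rm=R.from_euler('xyz',m['rotation'],degrees=True).as_matrix()
    p=(np.atleast_2d(P)-m['xyz'])@Rm*[1,-1,-1]
    return cv2.projectPoints(p,np.zeros(3),np.zeros(3),m['K'],m['distortion'])[0][:,0]
def on_plane(n,uv,z):
    m=ctrl.camera_model(n); Rm=R.from_euler('xyz',m['rotation'],degrees=True).as_matrix()
    u=cv2.undistortPoints(np.array([[uv]],float),m['K'],m['distortion'])[0,0]
    d=Rm@np.array([u[0],-u[1],-1]); return m['xyz']+d*(z-m['xyz'][2])/d[2]
E
python3 - <<'E'
from h import *
from scipy.optimize import least_squares
rim=np.array([[-65,85,108],[-65,-85,108],[65,85,108],[65,-85,108]])/1e3
tab=np.array([[145,22,241],[145,-22,241]])/1e3
M=np.vstack([rim,tab])
T=np.array([[183,492],[411,490],[181,323],[409,320],[268,172],[332,172]])/3+[240,75]
S=np.array([[160,305],[388,374],[250,224],[453,277],[363,38],[418,45]])/3+[230,115]
mt,ms=ctrl.camera_model('top'),ctrl.camera_model('scene')
def w(q,M=M):
    return R.from_euler('z',q[2]).apply(M)+[q[0],q[1],q[3]]
def f(q): return np.r_[proj('',w(q),mt)-T,proj('',w(q),ms)-S].ravel()
s=least_squares(f,[.45,0,0,0],loss='soft_l1')
print(s.x,np.degrees(s.x[2]));print(f(s.x).reshape(-1,2).round(1))
print('tabtip',w(s.x,tab),'hinge',w(s.x,np.array([[.067,0,.11]])),'press',w(s.x,np.array([[-.077,0,.1185]])))
for n,uv,z in [('top',(82,468),.047),('top',(494,461),.098),('top',(504,318),.09)]:
    print(on_plane(n,np.array(uv)/3+[240,75],z))
for uv,z in [((145,52),.05),((235,138),.05),((325,52),.05),((235,138),.08)]: print('bowl',uv,on_plane('top',np.array(uv)/3+[240,75],z))
E
```

```text
[ 5.32297773e-01 -5.19954280e-03  4.99046161e-02  6.57826834e-05] 2.859323878276602
[[ 0.6  1.5]
 [ 0.8  0.3]
 [ 0.1 -0. ]
 [-0.6 -0.9]
 [-1.1 -0.4]
 [ 0.3 -0.9]
 [-1.4  0.4]
 [-1.   0.8]
 [-1.5 -1.2]
 [ 0.2 -0.4]
 [ 2.  -0. ]
 [ 2.1  1.1]]
tabtip [[ 0.67601981  0.02400623  0.24106578]
 [ 0.6782147  -0.01993899  0.24106578]] hinge [[ 0.59921436 -0.00185732  0.11006578]] press [[ 0.45539364 -0.0090406   0.11856578]]
[0.48193264 0.16270839 0.047     ]
[ 0.49538671 -0.15526116  0.098     ]
[ 0.60532131 -0.16396496  0.09      ]
bowl (145, 52) [0.82562913 0.12377499 0.05      ]
bowl (235, 138) [0.75382579 0.047383   0.05      ]
bowl (325, 52) [ 0.8287206  -0.02498703  0.05      ]
bowl (235, 138) [0.7449632  0.04679658 0.08      ]
```

Call:
arm_command([
  [[0,0,0,0,0,4,0],[0,0,0.1,2,-2,8,0],[0,0,0.2,5,-5,10.5,0],[0,0,0.29,7.7,-8,11,0],[0,0,0.29,10.4,-11,11,0],[0,0,0.29,13.1,-14,11,0],[0,0,0.29,15.8,-17,11,0],[0,0,0.29,18.5,-20,11,0]],
])

```text
clock: 0.77
tool_pos: [0.3416, 0.4588, 0.3365]
orientation: [-180.0, 0.0, 2.9]
force: [1.3, 1.1, -0.1]
opening: 0.0397
```

Call:
arm_command([
  [[0,0,0,2.6,-3,0,0],[0,0,0,5.2,-6,0,0],[0,0,0,7.8,-9,0,0],[0,0,0,10.4,-12,0,0],[0,0,0,13,-15,0,0],[0,0,0,15.6,-18,0,0],[0,0,0,18.2,-21,0,0],[0,0,0,20.8,-24,0,0]],
])

```text
clock: 1.43
tool_pos: [0.5496, 0.2189, 0.3364]
orientation: [-180.0, 0.0, 2.9]
force: [0.8, 1.5, 0.3]
opening: 0.0003
```

Call:
arm_command([
  [[0,0,0,2.6,-3,0,0],[0,0,0,5.2,-6,0,0],[0,0,0,7.8,-9,0,0],[0,0,0,10.4,-12,0,0],[0,0,0,13,-15,0,0],[0,0,0,15.5,-18,0,0],[0,0,0,17.5,-20.5,0,0],[0,0,0,17.5,-20.5,0,0]],
])

```text
clock: 2.1
tool_pos: [0.726, 0.0107, 0.3337]
orientation: [179.9, 0.2, 2.6]
force: [-1.6, 1.3, -1.1]
opening: 0.0003
```

Call:
arm_command([
  [[0,0,0,0.2,-0.6,-3,0],[0,0,0,0.2,-0.6,-6,0],[0,0,0,0.2,-0.6,-9,0],[0,0,0,0.2,-0.6,-11,0],[0,0,0,0.2,-0.6,-12,0],[0,0,0,0.2,-0.6,-12,0]],
])

```text
clock: 2.6
tool_pos: [0.7244, 0.0095, 0.2133]
orientation: [180.0, 0.3, 2.9]
force: [-0.1, 0.1, -0.3]
opening: 0.0004
```

Run:
```python
from h import *
o=ctrl.get_obs();print(o['tool_pos'],o['force'])
a=ctrl.snapshot('top')[75:275,240:440];b=ctrl.snapshot('scene')[75:275,250:450]
cv2.imwrite('pics/p1.png',np.hstack([cv2.resize(i,(400,400),interpolation=2) for i in(a,b)]))
```

```text
[0.72444126 0.00953396 0.21328345] [-0.10985154  0.10480891 -0.3104572 ]
```

View pics/p1.png

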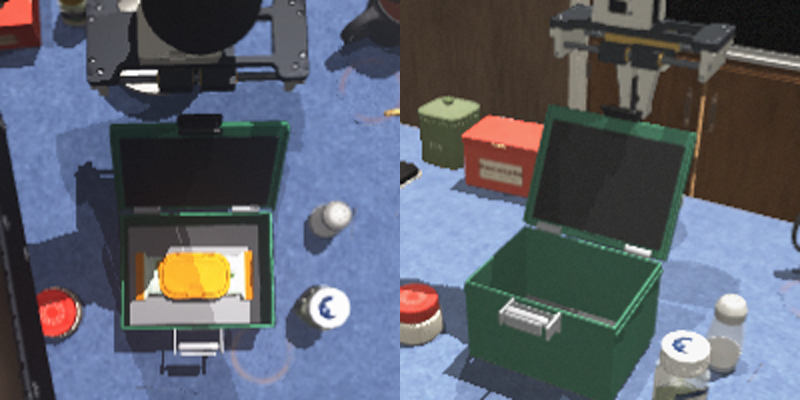

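Call:
arm_command([
  [[0,0,0,-0.4,-0.1,0,0],[0,0,0,-0.8,-0.2,0,0],[0,0,0,-1.2,-0.3,0,0],[0,0,0,-1.6,-0.4,0,0],[0,0,0,-1.9,-0.4,0,0],[0,0,0,-2.2,-0.4,0,0],[0,0,0,-2.5,-0.4,0,0],[0,0,0,-2.8,-0.4,0,0]],
])

```text
clock: 3.37
tool_pos: [0.6976, 0.0056, 0.2167]
orientation: [-180.0, -0.0, 2.9]
force: [-0.6, 0.4, 0.3]
opening: 0.0004
```

Call:
arm_command([
  [[0,0,0,-0.3,0,0,0],[0,0,0,-0.6,0,0,0],[0,0,0,-0.9,0,0,0],[0,0,0,-1.2,-0.1,0,0],[0,0,0,-1.5,-0.1,0,0],[0,0,0,-1.8,-0.1,0,0],[0,0,0,-2.1,-0.1,0,0],[0,0,0,-2.4,-0.1,0,0]],
])

```text
clock: 4.03
tool_pos: [0.6737, 0.0046, 0.2168]
orientation: [180.0, -0.0, 2.9]
force: [3.3, 0.0, 2.0]
opening: 0.0003
```

Call:
arm_command([
  [[0,0,0,-0.3,0,0,0],[0,0,0,-0.6,0,0,0],[0,0,0,-0.9,0,0,0],[0,0,0,-1.2,-0.1,0,0],[0,0,0,-1.5,-0.1,0,0],[0,0,0,-1.8,-0.1,0,0],[0,0,0,-2.1,-0.1,0,0],[0,0,0,-2.4,-0.1,0,0]],
])

```text
clock: 4.7
tool_pos: [0.6493, 0.0035, 0.2164]
orientation: [180.0, 0.0, 2.9]
force: [1.9, 0.3, 1.6]
opening: 0.0008
```

Call:
arm_command([
  [[0,0,0,-0.3,0,0,0],[0,0,0,-0.6,0,0,0],[0,0,0,-0.9,0,0,0],[0,0,0,-1.2,-0.1,0,0],[0,0,0,-1.5,-0.1,0,0],[0,0,0,-1.8,-0.1,0,0],[0,0,0,-2.1,-0.1,0,0],[0,0,0,-2.4,-0.1,0,0]],
])

```text
clock: 5.37
tool_pos: [0.6255, 0.0026, 0.2165]
orientation: [180.0, 0.0, 2.9]
force: [1.5, -0.3, 0.3]
opening: 0.0003
```

Call:
arm_command([
  [[0,0,0,-0.3,0,0,0],[0,0,0,-0.6,0,0,0],[0,0,0,-0.9,0,0,0],[0,0,0,-1.2,-0.1,0,0],[0,0,0,-1.5,-0.1,0,0],[0,0,0,-1.8,-0.1,0,0],[0,0,0,-2.1,-0.1,0,0],[0,0,0,-2.4,-0.1,0,0]],
])

```text
clock: 6.03
tool_pos: [0.6014, 0.0016, 0.2164]
orientation: [180.0, 0.0, 2.9]
force: [0.6, 0.1, -0.8]
opening: 0.0003
```

Call:
arm_command([
  [[0,0,0,-0.2,0,0,0],[0,0,0,-0.4,0,0,0],[0,0,0,-0.6,0,0,0],[0,0,0,-0.6,0,0,0]],
])

```text
clock: 6.37
tool_pos: [0.5954, 0.0016, 0.2166]
orientation: [-180.0, 0.0, 2.9]
force: [-0.1, 1.1, 0.0]
opening: 0.0004
```

Run:
```python
from h import *
a=ctrl.snapshot('scene')[75:275,250:450];
for i in range(4):b=ctrl.snapshot('scene')[75:275,250:450]
print((cv2.absdiff(a,b).max(2)>30).sum())
cv2.imwrite('pics/p2.png',np.hstack([cv2.resize(i,(400,400),interpolation=2) for i in(a,b)]))
```

```text
18
```

View pics/p2.png

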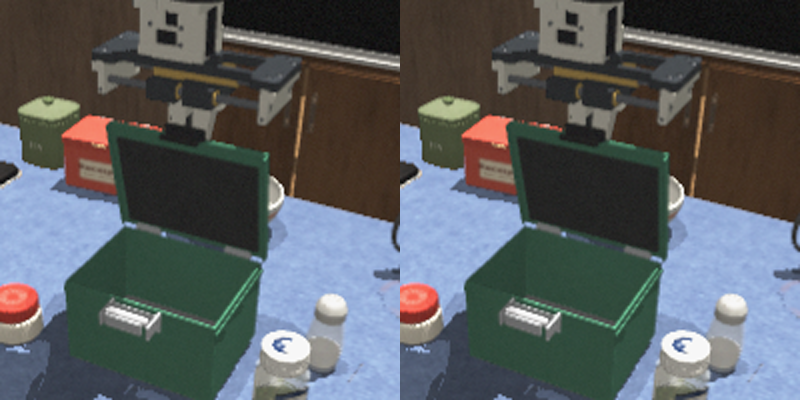

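The lid now leans just forward of upright (tab at about 182,133 in the left frame) and isn't moving yet. I'll push on in small steps and check for motion after each.

Call:
arm_command([
  [[0,0,0,-0.2,0,0,0],[0,0,0,-0.4,0,0,0],[0,0,0,-0.6,0,0,0],[0,0,0,-0.6,0,0,0]],
])

```text
clock: 6.95
tool_pos: [0.5894, 0.0016, 0.2166]
orientation: [-180.0, 0.0, 2.9]
force: [1.3, -0.4, -0.9]
opening: 0.0006
```

```bash
cat > mv.py <<'E'
from h import *
a=ctrl.snapshot('scene')[75:275,250:450];
for i in range(3):b=ctrl.snapshot('scene')[75:275,250:450]
print((cv2.absdiff(a,b).max(2)>30).sum(),ctrl.get_obs()['clock'])
cv2.imwrite('pics/last.png',cv2.resize(b,(600,600),interpolation=2))
E
python3 mv.py
```

```text
100 7.15
```

```bash
python3 mv.py
```

```text
195 7.35
```

Accelerating, so it's falling by itself. Backing the hand off to stay clear.

Call:
arm_command([
  [[0,0,0,0.3,0,0,0],[0,0,0,1,0,0,0],[0,0,0,2,0,1,0],[0,0,0,2,0,3,0],[0,0,0,2,0,5,0],[0,0,0,2,0,7,0],[0,0,0,2,0,7,0],[0,0,0,2,0,7,0]],
])

```text
clock: 8.02
tool_pos: [0.6109, 0.0018, 0.2877]
orientation: [-180.0, -0.1, 2.9]
force: [-0.3, -0.1, -1.1]
opening: 0.0007
```

```bash
python3 mv.py;python3 mv.py;python3 mv.py;python3 mv.py; python3 mv.py
```

```text
2200 8.2167
1935 8.4167
1528 8.6167
4 8.8167
0 9.0167
```

View pics/last.png

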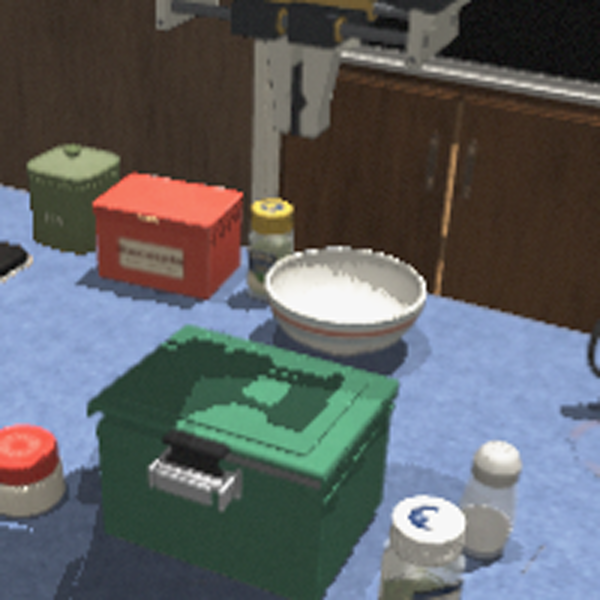

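Call:
arm_command([
  [[0,0,0,-3.5,-0.3,0,0],[0,0,0,-7,-0.6,0,0],[0,0,0,-10.5,-0.9,0,0],[0,0,0,-13.5,-1,-2,0],[0,0,0,-15.2,-1.1,-5,0],[0,0,0,-15.2,-1.1,-9,0],[0,0,0,-15.2,-1.1,-12.5,0],[0,0,0,-15.2,-1.1,-12.5,0]],
])

```text
clock: 9.68
tool_pos: [0.4535, -0.0103, 0.1564]
orientation: [179.9, 0.5, 2.8]
force: [-1.7, 0.1, -0.7]
opening: 0.0007
```

Run:
```python
from h import *
o=ctrl.get_obs();print(o['tool_pos'],o['orientation'],o['force'])
print(proj('scene',[[.455,-.009,.129]])[0],'seen ~(315,223)')
b=ctrl.snapshot('scene')[150:300,250:450]
cv2.imwrite('pics/p4.png',cv2.resize(b,(800,600),interpolation=2))
```

```text
[ 0.4534978  -0.01032745  0.15637898] [179.93108537   0.4966943    2.81515737] [-1.73974582  0.07829525 -0.70187209]
[315.5215954 222.9457946] seen ~(315,223)
```

View pics/p4.png

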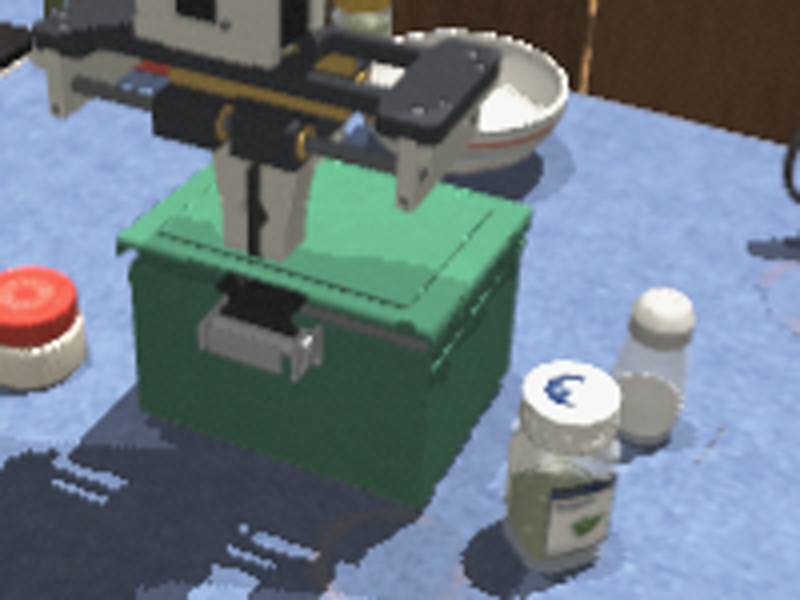

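The tip is centred above the tab (tab at about 262,300), and the projection agrees to within 1 px. Descending.

Call:
arm_command([
  [[0,0,0,0,0,-0.6,0],[0,0,0,0,0,-1.2,0],[0,0,0,0,0,-1.8,0],[0,0,0,0,0,-2.2,0],[0,0,0,0,0,-2.2,0],[0,0,0,0,0,-2.2,0]],
])

```text
clock: 10.23
tool_pos: [0.458, -0.0094, 0.1397]
orientation: [180.0, -0.0, 2.9]
force: [0.7, 0.4, 0.4]
opening: 0.0005
```

Call:
arm_command([
  [[0,0,0,0,0,-0.1,0],[0,0,0,0,0,-0.2,0],[0,0,0,0,0,-0.3,0],[0,0,0,0,0,-0.4,0],[0,0,0,0,0,-0.4,0]],
])

```text
clock: 10.65
tool_pos: [0.4578, -0.0094, 0.1354]
orientation: [180.0, 0.0, 2.9]
force: [0.6, 0.8, 0.2]
opening: 0.0004
```

Call:
arm_command([
  [[0,0,0,0,0,-0.1,0],[0,0,0,0,0,-0.2,0],[0,0,0,0,0,-0.3,0],[0,0,0,0,0,-0.3,0]],
])

```text
clock: 10.98
tool_pos: [0.4577, -0.0094, 0.1323]
orientation: [180.0, 0.0, 2.9]
force: [0.8, 0.0, -0.5]
opening: 0.0002
```

Call:
arm_command([
  [[0,0,0,0,0,-0.1,0],[0,0,0,0,0,-0.2,0],[0,0,0,0,0,-0.2,0]],
])

```text
clock: 11.23
tool_pos: [0.4577, -0.0094, 0.1304]
orientation: [180.0, 0.0, 2.9]
force: [0.5, 0.6, -0.2]
opening: 0.0005
```

Call:
arm_command([
  [[0,0,0,0,0,-0.1,0],[0,0,0,0,0,-0.2,0],[0,0,0,0,0,-0.2,0]],
])

```text
clock: 11.48
tool_pos: [0.4578, -0.0094, 0.1286]
orientation: [180.0, -0.0, 2.9]
force: [-1.2, 0.3, 2.8]
opening: 0.0004
```

Call:
arm_command([
  [[0,0,0,0,0,-0.1,0],[0,0,0,0,0,-0.2,0],[0,0,0,0,0,-0.2,0]],
])

```text
clock: 11.73
tool_pos: [0.4577, -0.0094, 0.1263]
orientation: [-180.0, 0.0, 2.9]
force: [-0.1, 1.1, 0.3]
opening: 0.0002
```

Call:
arm_command([
  [[0,0,0,0,0,-0.1,0],[0,0,0,0,0,-0.2,0],[0,0,0,0,0,-0.2,0]],
])

```text
clock: 11.98
tool_pos: [0.4578, -0.0094, 0.1242]
orientation: [180.0, 0.0, 2.9]
force: [0.3, 0.4, 0.0]
opening: 0.0005
```

Call:
arm_command([
  [[0,0,0,0,0,-0.1,0],[0,0,0,0,0,-0.2,0],[0,0,0,0,0,-0.2,0]],
])

```text
clock: 12.23
tool_pos: [0.4578, -0.0094, 0.1223]
orientation: [180.0, 0.0, 2.9]
force: [1.0, -0.0, 0.6]
opening: 0.0004
```

Call:
arm_command([
  [[0,0,0,0,0,-0.1,0],[0,0,0,0,0,-0.1,0]],
])

```text
clock: 12.4
tool_pos: [0.4578, -0.0094, 0.1214]
orientation: [180.0, 0.0, 2.9]
force: [0.6, -0.4, -0.2]
opening: 0.0004
```

Call:
arm_command([
  [[0,0,0,0,0,-0.1,0],[0,0,0,0,0,-0.1,0]],
])

```text
clock: 12.57
tool_pos: [0.4578, -0.0094, 0.1204]
orientation: [180.0, 0.0, 2.9]
force: [0.7, 0.4, -0.0]
opening: 0.0001
```

Call:
arm_command([
  [[0,0,0,0,0,-0.1,0],[0,0,0,0,0,-0.1,0]],
])

```text
clock: 12.73
tool_pos: [0.458, -0.0094, 0.1201]
orientation: [180.0, -0.0, 2.9]
force: [-2.5, 0.1, 6.7]
opening: 0.0004
```

Call:
arm_command([
  [[0,0,0,0,0,-0.03,0],[0,0,0,0,0,-0.03,0]],
])

```text
clock: 12.9
tool_pos: [0.458, -0.0094, 0.12]
orientation: [180.0, -0.0, 2.9]
force: [-2.5, 1.0, 8.2]
opening: 0.0
```

Run:
```python
from h import *
for i in range(6):
    b=ctrl.snapshot('scene')[150:300,250:450]; o=ctrl.get_obs(); print(o['tool_pos'].round(4),o['force'].round(1))
cv2.imwrite('pics/p5.png',cv2.resize(b,(800,600),interpolation=2))
```

```text
[ 0.458  -0.0094  0.12  ] [-2.6  1.5  8.5]
[ 0.458  -0.0094  0.12  ] [-3.3 -0.5  8.3]
[ 0.458  -0.0094  0.12  ] [-3.4  0.6  8.6]
[ 0.458  -0.0094  0.12  ] [-3.8  0.6  8.1]
[ 0.458  -0.0094  0.12  ] [-3.9  0.8  9.4]
[ 0.458  -0.0094  0.12  ] [-4.   0.9  8.5]
```

View pics/p5.png

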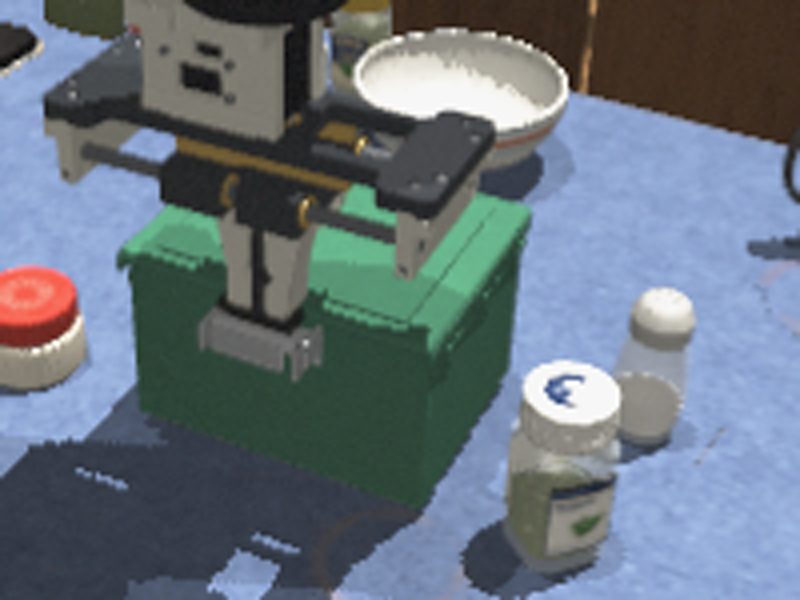

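The gap under the lid has gone and the tab (about 262,315) sits in the catch. The force is steady at 8.5 N on a firm stop, so the lid is shut. Pressing up to about 12 N.

Call:
arm_command([
  [[0,0,0,0,0,-0.03,0],[0,0,0,0,0,-0.05,0],[0,0,0,0,0,-0.05,0],[0,0,0,0,0,-0.05,0],[0,0,0,0,0,-0.05,0]],
])

```text
clock: 13.62
tool_pos: [0.458, -0.0094, 0.1199]
orientation: [180.0, -0.0, 2.9]
force: [-6.0, 1.8, 13.4]
opening: 0.0006
```

Call:
arm_command([
  [[0,0,0,0,0,0.02,0],[0,0,0,0,0,0.02,0],[0,0,0,0,0,0.02,0],[0,0,0,0,0,0.02,0],[0,0,0,0,0,0.02,0],[0,0,0,0,0,0.02,0],[0,0,0,0,0,0.02,0]],
])

```text
clock: 14.2
tool_pos: [0.458, -0.0094, 0.1199]
orientation: [180.0, -0.0, 2.9]
force: [-4.0, 0.9, 10.5]
opening: 0.0006
```

Call:
arm_command([
  [[0,0,0,0,0,0,0],[0,0,0,0,0,0,0],[0,0,0,0,0,0,0],[0,0,0,0,0,0,0],[0,0,0,0,0,0,0],[0,0,0,0,0,0,0],[0,0,0,0,0,0,0]],
])

```text
clock: 14.78
tool_pos: [0.458, -0.0094, 0.1199]
orientation: [180.0, -0.0, 2.9]
force: [-4.4, 1.2, 11.2]
opening: -0.0
```

Held at about 11–13 N for over 1.5 s. Lifting away.

Call:
arm_command([
  [[0,0,0,0,0,0.2,0],[0,0,0,0,0,1,0],[0,0,0,0,0,4,0],[0,0,0,0,0,8,0],[0,0,0,0,0,12,0],[0,0,0,0,4,14,0],[0,0,0,0,8,14,0],[0,0,0,0,12,14,0]],
])

```text
clock: 15.45
tool_pos: [0.4584, 0.1119, 0.2618]
orientation: [-179.8, -0.2, 2.7]
force: [0.6, 0.6, -1.3]
opening: 0.0004
```

Call:
arm_command([
  [[0,0,0,0,4,0,0],[0,0,0,0,8,0,0],[0,0,0,0,11,0,0],[0,0,0,0,12,0,0],[0,0,0,0,12,0,0],[0,0,0,0,12,0,0]],
])

```text
clock: 15.95
tool_pos: [0.4576, 0.2309, 0.2589]
orientation: [180.0, 0.0, 3.0]
force: [0.0, -0.1, -0.1]
opening: 0.0004
```

Run:
```python
from h import *
b=ctrl.snapshot('scene')[125:295,240:460]; o=ctrl.get_obs(); print(o['tool_pos'].round(4),o['force'].round(1),o['clock'])
cv2.imwrite('pics/p6.png',cv2.resize(b,(776,600),interpolation=2))
```

```text
[0.4577 0.2302 0.259 ] [0.1 0.8 0.3] 16.0
```

View pics/p6.png

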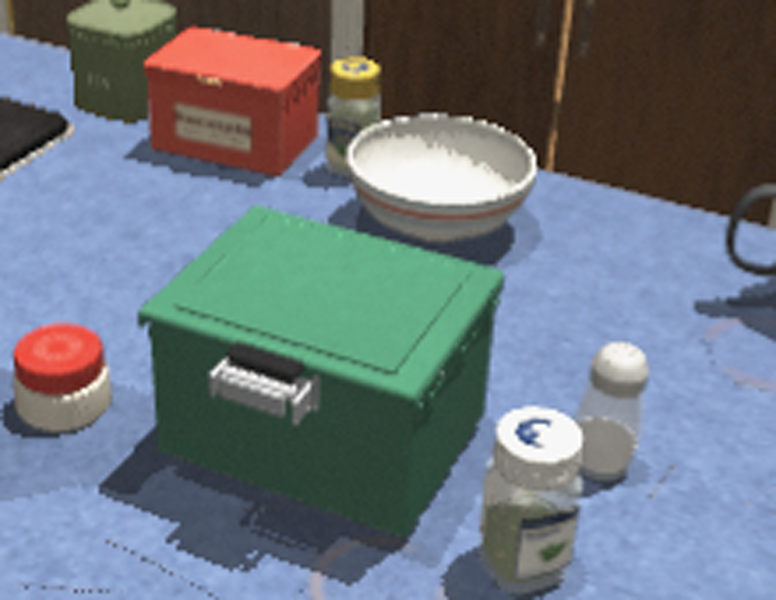

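The lid looks flat, the tab (about 268,360) is down in the catch, and the neighbours are standing. I'll check the height numerically before handing in.

Run:
```python
from h import *
q=R.from_euler('z',.0499)
for dz in (0,.0015,.011):
    print(dz,proj('scene',q.apply([[-.074,-.088,.1185+dz],[-.074,.088,.1185+dz],[-.085,0,.1185+dz]])+[.5323,-.0052,0]).round(1).tolist())
print('seen',[(np.array(p)/3.527+[240,125]).round(1) for p in((418,393),(142,307),(266,362))])
```

```text
0 [[358.3, 239.2], [278.1, 214.7], [313.7, 229.4]]
0.0015 [[358.3, 238.6], [278.0, 214.1], [313.7, 228.8]]
0.011 [[358.6, 234.5], [277.7, 210.2], [313.7, 224.8]]
seen [array([358.5, 236.4]), array([280.3, 212. ]), array([315.4, 227.6])]
```

Run:
```python
from h import *
l=cv2.resize(cv2.imread('pics/last.png'),(200,200),interpolation=cv2.INTER_AREA) #offset 250,75
n=ctrl.snapshot('scene'); cv2.imwrite('pics/full.png',n)
c=lambda i,ox,oy:cv2.resize(i[200-oy:260-oy,272-ox:372-ox],(800,480)[:2],interpolation=cv2.INTER_CUBIC)[:, :]
a,b=c(l,250,75),c(n,0,0)
cv2.imwrite('pics/cmp.png',np.vstack([cv2.resize(a,(500,300)),cv2.resize(b,(500,300))]))
```

```text
(no output)
```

View pics/cmp.png

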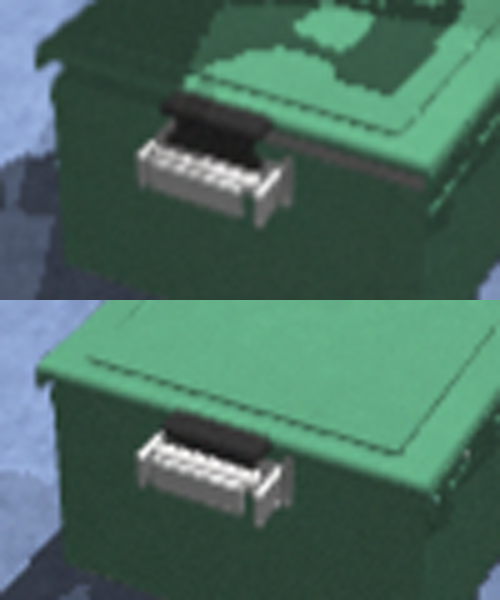

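Before pressing, the lid stood proud with a gap and a tall tab. Now the edge is about 4 px (11 mm) lower and the gap has gone, so it is shut. Handing in.

```bash
python3 -c "
from plant import ctrl
o=ctrl.get_obs();print(o['clock'],o['force'],o['qvel'].round(2));print(ctrl.close_job())"
```

```text
16.05 [ 0.45175876 -0.69566171  0.66067026] [-0.65 -0.38 -0.16 -0.11  0.18 -0.04]
the job is handed in; nothing more can be done
None
```

The snack box is shut, and I handed the job in at 16.05 s with the hand clear of it; no verdict is reported.

- **Closing:** I pushed the open lid forward from behind until it fell by itself, then backed the hand off. It landed on its catch untouched, with the gap under its edge still showing.
- **Pressing:** I pressed the tab until the catch went down. The force read 8.5 N at first, then peaked at 13.4 N vertical (about 15 N with the sideways part). It then held about 10.5–11.2 N vertical (11–12 N in all) for just over a second. These are readings between moves, so I did not see the force at every instant.
- **Lid check:** Comparing the landed and final pictures, the lid edge is about 11 mm lower, the gap has gone and the tab sits in the catch.
- **Check that disagreed:** A single-picture height check was inconclusive. The lid edge and tab appeared about 2 px above the predicted shut position, which could be the camera calibration or the unmeasured box height. I relied on the before-and-after comparison instead.
- **Catch click:** I did not see the snap clearly. There was only a 2.8 N blip in the force reading at about 129 mm, then a firm stop at 120 mm.
- **Neighbours:** The egg timer, spice jar and salt shaker look unmoved in the last picture. I did not measure their positions again.

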